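# Dispense one culture plate and slide it onto the work mat

## Robot

A 6-joint arm with a two-finger parallel gripper is mounted at the origin on the work surface. World frame = base frame: x ahead of the robot, y to its left, z up, the work surface at z = 0. Lengths are in m, angles in degrees, forces in N, time in s.
With the tool pointing down it reaches from about 0.275 to 0.75 m from the base axis. Payload 10.2 kg.
Tool frame: the origin (TCP) lies between the finger pads; the fingertips stand env.tcp_to_tips ahead of it and the grasp point (between the pads) lies 5 mm behind it (env.tcp_to_tips is the distance from the TCP to the fingertips, in m); z points along the fingers, y is the direction in which the jaws open and shut (so a half turn about z gives the same grasp; the last joint's range is limited). The gripper opens to 85 mm and grips with 20 to 120 N. Pads are 22 mm wide; open, the fingers measure 114 mm over their backs; the gripper's body (76 mm by 85 mm) begins 54 mm behind the grasp point. The pads swing forward as they close: fully open they stand 13 mm farther back than shut.
Start: joints at [57.96, 17.928, 85.812, -0, 76.261, -12.8], TCP at [0.173, 0.496, 0.219] pointing down, gripper open.
Joint ranges: [-168.41, 168.41], [-55.51, 124.54], [10.69, 146.95], [-70.63, 250.63], [1, 178], [-165.06, 165.06]. Speed limits (degrees/s): [136.94, 136.94, 172.46, 180, 180, 180].

## Interface

Orientations are given as a 3x3 rotation matrix whose columns are the frame's x, y, z axes.
In Python, from workcell import env, imaging, spotter gives the robot as it stands. The module is installed in compiled form; this text tells all that it offers.
- The arm moves only by the shell command python3 -m crank 'ROWS'. ROWS is JSON, a list of rows, each an object with "grip": the finger opening in cm, from 0 to 8.54; "translation": the shift along the tool's x, y, z in cm, a list of three; "turn": the turn, a rotation vector about the tool's x, y, z in degrees, a list of three. A call has 1 to 5 rows; each row is the pose to reach, as a shift and turn from the pose commanded when the call began, along the tool's axes at that moment; what a row does not reach only later rows make up. A row lasts 1/10 s, in which the tool goes at most 50 mm and 8.59 degrees, less where a joint would pass 70% of its speed; a pose out of reach is approached as far as the arm can. A call with a gripper value outside its range is refused whole. The fingers move at their own pace and stop on an object; the grip force is fixed at half the most. Time passes only in rows, so rows that repeat a pose let the fingers close. It gives the time, the measured TCP pose, the force and the opening at its end, in the units of the state.
- env.observe(): the state, without advancing time (a new reading comes with each control period).
- imaging.read_camera(name): name is "scene" or "top" or "wrist"; returns the picture (480x640x3 uint8, red, green, blue); there is no depth.
- imaging.camera_info(name): a dict with "fx", "fy", "cx", "cy" (pixels), "R" (3x3) and "t" (3): a world point X has camera coordinates R X + t; the wrist camera has in their place "hand_eye" (4x4, takes a point from camera to tool coordinates, whose origin is the TCP and whose axes are the flange's). Camera axes: x right, y down, z forward; pixel columns grow to the right and rows downward; lengths in m; the calibration is good to about 2 mm. A picture is of the moment at which its call begins: read the wrist's pose just before it. camera_info takes no time and is no camera call.
- env.sign_off(): hands the job in, once; it reports no verdict.
Trained networks look in the newest picture that a camera, given by its name, has taken for a name from the list of things; names that differ only in an ending like _2 or _b are one class to them, and where a whole thing is asked for, a point or a joint stands for the part that bears it (a point fixed in the world has none). Each returns a list of dicts, best first, with "p" (0 to 1); they miss things now and then, are a little off and sometimes report something else, mostly with a low value. They report only what shows in the picture. A call takes as long as a camera call.
- spotter.boxes_of(camera, query): "uv" ([column, row] in pixels, amid what is visible of it).
The state is a dict: "clock": time; "qpos": joint angles; "qvel": joint speeds; "tau": joint torques, N m; "tool_pos": TCP position; "orientation": TCP orientation; "force": force on the tool from outside, world axes, zero at the start; "moment": the same for the moment, N m; "finger_gap": finger opening in m.
Only numpy, scipy, OpenCV 4.12 (cv2) and the standard library are available. Lean on these libraries where they do the work, as an engineer would, in place of code of your own. Each camera call takes 0.05 s, during which the arm holds its last target.

## Task

Press the blue plunger of the plate dispenser all the way down once and let it come back up, so that a single red culture plate is pushed out of the mouth; then nudge that plate along the bench with the fingers until it stands wholly on the blue square work mat. Do not pick up or tip the plate; leave the other plates in the dispenser and everything else on the bench where it is, and finish clear of everything.

Things in the scene. Friction and masses are not known exactly. Their poses are not given: they have to be found in the camera images.
- dispenser: Fixed plate dispenser: aluminium frame, four steel rods (joined by a ring 131 mm up) around a stack of four plates; behind it a white gear case 81 mm high. Origin on the bench at the centre of the stack; -x points out of the mouth, roughly to the robot, z up. It covers x -59 to +174, y -60 to +60 mm. A press pushes the lowest plate out along -x on the bench; then the stack drops by one.
- plunger (a joint): How far the plunger is pressed, in m: 0 up, 0.042 fully down at a firm stop. A spring returns it within about a second of letting go. It takes about 6 N at first, 8 to 17 N at the bottom. The hidden ejector moves 2.8 mm per mm of plunger and meets the plate after about 3 mm; the last 4 mm bring the plate fully out.
- plunger_top (a point): Top centre of the plunger's blue round head (40 mm across), on the gear case at x = +90 mm of the dispenser; 152 mm above the bench when up, 110 mm when down. It moves straight down.
- mouth (a point): Point on the bench where the centre of the plate comes to rest after a full press, within about 15 mm: x = -104 mm, y = 0 of the dispenser, in front of its mouth. Up to 21 mm above the bench (plate height) the dispenser's two front corners lie at x = -44, y = +-56 mm, so a plate pushed sideways passes them.
- plate_1: The lowest plate of the stack, the one that comes out: a closed round culture plate with dark red medium, 92 mm across and 16 mm high, about 32 g, standing on the bench. Origin at the centre of its underside, z up.
- plate_2: The second plate of the stack, same kind; it drops to the bench inside the dispenser after the press. Origin at the centre of its underside.
- plate_3: The third plate of the stack, same kind; must stay in the dispenser.
- plate_4: The top plate of the stack, same kind; must stay in the dispenser.
- mat: Blue square work mat with a thin white line near its edge, 130 x 130 mm, lying flush with the bench (plates slide onto it without a step), to the left or the right of the mouth (210 to 280 mm from the dispenser's x axis). Origin at its centre, x and y along its sides.
- basket: Red low basket with capped tubes lying in it, 115 (x) x 85 (y) x 42 mm high, loose; stands on the other side of the mouth from the mat. Origin at the centre of its underside. Leave alone.
- adapter: Black round centrifuge tube adapter, 66 mm across, 62 mm high with a thin steel pin up to 92 mm, loose, at the back left. Leave alone.
- bottle: White bottle with a blue cap, 64 mm across, 170 mm high, loose, at the back right. Leave alone.
- loop_jar: White jar with a yellow band and thin plastic loops standing in it, 60 mm across, 128 mm high in all, loose, at the back left. Leave alone.
- marker: Black marker pen with a red cap lying crosswise on the bench between the mouth and the robot, 130 mm long (its x axis), 15 mm wide and 13 mm high, loose. Leave alone.
- timer: White square bench timer with three small buttons, 65 x 65 x 20 mm, loose, at the far left. Leave alone.

How it is judged:
By the outcome, as a careful person would: the job done as asked, in the order asked, and still so for the second after the job is handed in, with the robot touching nothing.
It also fails if it takes over 54 s, if anything falls off the work surface, if the arm or the gripper's body presses on something with over 40 N, if the wrist force passes 120 N, or if a joint passes its speed limit or range.

## Working session

There is one attempt and no reset: what is moved stays moved. The work goes in short steps, Python scripts to look and compute and a shell command to move; the robot and the scene stay as the last step left them, time stands still between calls to the robot, and variables do not carry over. Pictures are saved under pics/ and viewed, and the job is handed in when it is done.

```bash
mkdir -p pics; ls
python3 - <<'E'
from workcell import env, imaging, spotter
import cv2, numpy as np
np.set_printoptions(precision=4,suppress=True)
s=env.observe(); print(s, env.tcp_to_tips)
for c in ["scene","top"]:
    im=imaging.read_camera(c); cv2.imwrite(f"pics/{c}0.png",im[:,:,::-1]); print(c,imaging.camera_info(c))
for n in ["plunger_top","mat","dispenser"]:
    for c in ["top","scene"]:
        print(c,n,spotter.boxes_of(c,n)[:2])
print(env.observe()["clock"])
E
```

```text
pics
{'clock': 0.0, 'qpos': array([ 57.9621,  17.9591,  85.8536,  -0.0011,  76.2606, -12.8013]), 'qvel': array([ 0.0444, -0.1214, -0.0586,  0.0342, -0.048 ,  0.0023]), 'tau': array([ -0.0024, -41.2263, -25.9736,  -0.0004,   0.0043,  -0.0001]), 'tool_pos': array([0.1729, 0.4954, 0.2183]), 'orientation': array([[-0.9442,  0.3295, -0.0007],
       [ 0.3295,  0.9442, -0.0011],
       [ 0.0003, -0.0013, -1.    ]]), 'force': array([0.3136, 0.2321, 0.1444]), 'moment': array([-0.0331, -0.0258, -0.0197]), 'finger_gap': 0.08500976629495918} 0.014
scene {'fx': 462.02749175409144, 'fy': 462.02749175409144, 'cx': 320.5712406176655, 'cy': 228.13608017550862, 'R': array([[ 0.8741,  0.4857, -0.0116],
       [ 0.3526, -0.6505, -0.6727],
       [-0.3342,  0.5839, -0.7398]]), 't': array([-0.5344, -0.0733,  1.3173])}
top {'fx': 621.7795438596027, 'fy': 621.7795438596027, 'cx': 331.8433039716144, 'cy': 237.84656878052385, 'R': array([[-0.0068, -1.    , -0.0026],
       [-0.9822,  0.0072, -0.1877],
       [ 0.1877,  0.0013, -0.9822]]), 't': array([0.0865, 0.5953, 1.2359])}
top plunger_top [{'uv': [366.3, 169.8], 'p': 0.64}]
scene plunger_top [{'uv': [364.1, 264.9], 'p': 0.87}]
top mat [{'uv': [489.0, 287.3], 'p': 0.97}, {'uv': [363.3, 169.8], 'p': 0.52}]
scene mat [{'uv': [213.7, 352.9], 'p': 0.91}, {'uv': [363.6, 264.7], 'p': 0.44}]
top dispenser [{'uv': [363.3, 183.6], 'p': 0.98}]
scene dispenser [{'uv': [362.7, 291.2], 'p': 0.75}]
0.4
```

View pics/top0.png

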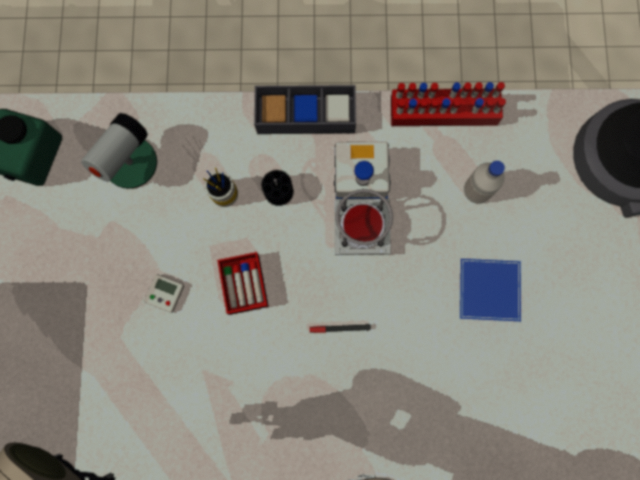

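View pics/scene0.png

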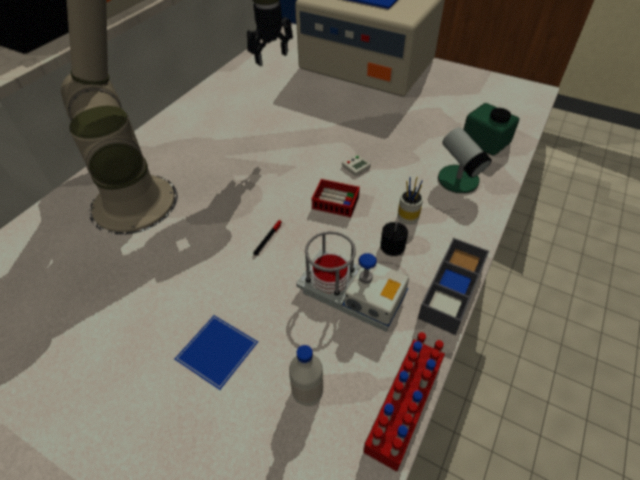

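The top view shows the plunger's blue head at about (364,171), the dispenser base spanning (334..391, 254) at the front, and the mat's corners at (461,259), (521,261), (520,321) and (460,320). The marker lies at (310..375, 328) and the bottle at (487,178).

```bash
cat > h.py <<'E'
from workcell import env, imaging, spotter
import cv2, numpy as np
np.set_printoptions(precision=4,suppress=True)
def ray(c,uv,z):
    i=imaging.camera_info(c);R=np.array(i["R"]);t=np.array(i["t"])
    d=R.T@np.array([(uv[0]-i["cx"])/i["fx"],(uv[1]-i["cy"])/i["fy"],1]);o=-R.T@t
    return o+d*(z-o[2])/d[2]
def proj(c,X):
    i=imaging.camera_info(c);p=np.array(i["R"])@np.array(X)+np.array(i["t"])
    return i["fx"]*p[0]/p[2]+i["cx"],i["fy"]*p[1]/p[2]+i["cy"]
def tool(dw):  # world delta -> tool axes in cm
    return env.observe()["orientation"].T@np.array(dw)*100
E
python3 - <<'E'
from h import *
for c in["top","scene"]:
    im=cv2.imread(f"pics/{c}0.png"); hsv=cv2.cvtColor(im,cv2.COLOR_BGR2HSV)
    m=cv2.inRange(hsv,(105,120,50),(125,255,255))
    n,l,st,ce=cv2.connectedComponentsWithStats(m)
    for k in range(1,n):
        if st[k,4]>60: print(c,st[k],ce[k],"z.15",ray(c,ce[k],.148)[:2],"z0",ray(c,ce[k],0)[:2])
        if st[k,4]>1500:
            r=cv2.minAreaRect(np.argwhere(l==k)[:,::-1].astype(np.float32)); print("mat",[ray(c,p,0)[:2] for p in cv2.boxPoints(r)])
for uv in[(334,254),(391,254),(335,142),(388,142)]: print(uv,ray("top",uv,0),ray("top",uv,.081))
for uv in[(310,329),(375,327),(218,258),(260,253),(268,306),(225,314),(487,190)]: print(uv,ray("top",uv,0.0)[:2])
im=cv2.imread("pics/top0.png")[120:350,290:540]; cv2.imwrite("pics/crop0.png",cv2.resize(im,None,fx=2.6,fy=2.6,interpolation=cv2.INTER_CUBIC))
E
```

```text
top [293  94  25  28 660] [305.4924 107.703 ] z.15 [0.845  0.1333] z0 [0.9068 0.1399]
top [355 161  18  19 266] [363.485  170.1278] z.15 [0.7137 0.0189] z0 [0.759  0.0112]
top [490 162  14  13 148] [496.277  167.9797] z.15 [ 0.7161 -0.2426] z0 [ 0.7617 -0.2832]
top [ 461  261   59   59 3074] [489.8575 289.7176] z.15 [ 0.476  -0.2169] z0 [ 0.4914 -0.2543]
mat [array([ 0.5539, -0.1955]), array([ 0.553 , -0.3204]), array([ 0.4289, -0.3125]), array([ 0.4298, -0.1898])]
scene [352   0  44   8 199] [378.0553   2.3015] z.15 [0.1896 1.2415] z0 [0.0469 1.5868]
scene [359 254  17  15 193] [367.1762 260.601 ] z.15 [0.7168 0.017 ] z0 [0.6753 0.1273]
scene [440 269  31  25 491] [455.0489 281.0102] z.15 [0.8961 0.0545] z0 [0.889  0.1719]
scene [ 179  318   76   69 2804] [216.2247 351.0824] z.15 [ 0.5648 -0.3039] z0 [ 0.4941 -0.2553]
mat [array([ 0.429 , -0.3079]), array([ 0.425, -0.175]), array([ 0.5567, -0.1971]), array([ 0.5513, -0.3219])]
scene [297 346  15  17 205] [304.2    353.4732] z.15 [ 0.7078 -0.231 ] z0 [ 0.6645 -0.1683]
scene [427 360   8  10  61] [430.6066 363.9672] z.15 [ 0.9149 -0.1405] z0 [ 0.9114 -0.0605]
scene [400 371   8  11  64] [403.4375 376.0312] z.15 [ 0.8812 -0.1846] z0 [ 0.8712 -0.113 ]
scene [414 391   8  11  67] [417.2388 396.1194] z.15 [ 0.9152 -0.2065] z0 [ 0.9117 -0.1392]
scene [385 404   8  11  68] [388.4706 409.0735] z.15 [ 0.8813 -0.25  ] z0 [ 0.8713 -0.1911]
scene [399 426   9  11  77] [402.5065 430.9091] z.15 [ 0.9151 -0.2714] z0 [ 0.9116 -0.2166]
(334, 254) [0.5711 0.078  0.    ] [0.5578 0.0781 0.081 ]
(391, 254) [ 0.5702 -0.0451  0.    ] [ 0.557  -0.0375  0.081 ]
(335, 142) [0.8249 0.0738 0.    ] [0.7961 0.0742 0.081 ]
(388, 142) [ 0.824  -0.0447  0.    ] [ 0.7952 -0.037   0.081 ]
(310, 329) [0.411  0.1298]
(375, 327) [ 0.4143 -0.0075]
(218, 258) [0.5642 0.3284]
(260, 253) [0.5745 0.2379]
(268, 306) [0.4601 0.2192]
(225, 314) [0.4438 0.3102]
(487, 190) [ 0.7114 -0.26  ]
```

View pics/crop0.png

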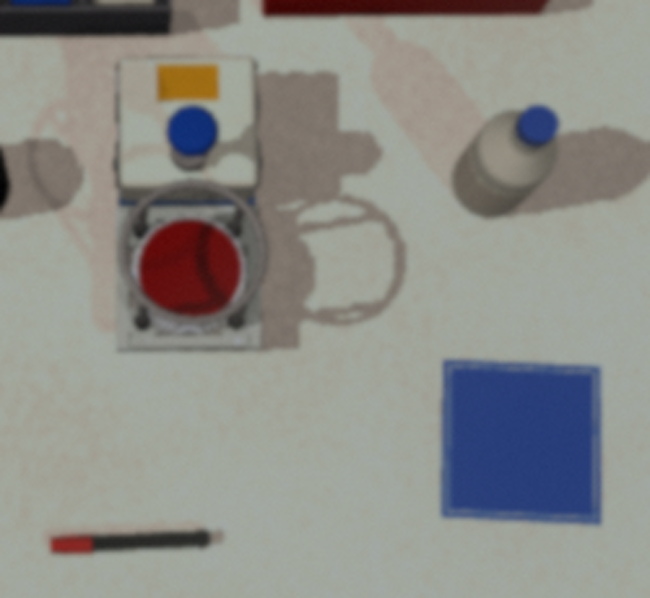

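```bash
python3 -m crank '[{"grip":0,"translation":[-4.2,-1.7,-0.5],"turn":[0,0,5]},{"grip":0,"translation":[-8.4,-3.4,-1],"turn":[0,0,10]},{"grip":0,"translation":[-12.6,-5.1,-1.5],"turn":[0,0,15]},{"grip":0,"translation":[-16.8,-6.8,-2],"turn":[0,0,20]},{"grip":0,"translation":[-21,-8.5,-2.5],"turn":[0,0,25]}]'
python3 - <<'E'
from h import *
d=np.array([.715,.018,.23])-env.observe()["tool_pos"]; print(tool(d))
E
```

```text
clock: 0.9
tool_pos: [0.3444, 0.3448, 0.2443]
orientation: [[-0.714, 0.7, 0.0], [0.7, 0.714, 0.0], [-0.0, 0.0, -1.0]]
force: [0.5, 0.4, -0.5]
finger_gap: 0.0122
[-49.3476   2.6113   1.4294]
```

```bash
python3 -m crank '[{"grip":0,"translation":[-4.4,0.2,0],"turn":[0,0,5]},{"grip":0,"translation":[-8.8,0.5,0],"turn":[0,0,10]},{"grip":0,"translation":[-13.2,0.7,0],"turn":[0,0,15]},{"grip":0,"translation":[-17.6,0.9,0],"turn":[0,0,20]},{"grip":0,"translation":[-22,1.2,0],"turn":[0,0,25]}]'
python3 - <<'E'
from h import *
d=np.array([.715,.018,.23])-env.observe()["tool_pos"]; print(tool(d))
E
```

```text
clock: 1.4
tool_pos: [0.5104, 0.1998, 0.244]
orientation: [[-0.351, 0.936, 0.0], [0.936, 0.351, 0.0], [0.0, 0.0, -1.0]]
force: [1.1, 0.7, -0.1]
finger_gap: -0.0002
[-24.2064  12.7785   1.4003]
```

```bash
python3 -m crank '[{"grip":0,"translation":[-4,2.1,0],"turn":[0,0,5]},{"grip":0,"translation":[-8,4.2,0],"turn":[0,0,10]},{"grip":0,"translation":[-12,6.3,0],"turn":[0,0,15]},{"grip":0,"translation":[-16,8.4,0],"turn":[0,0,20]},{"grip":0,"translation":[-20,10.5,0],"turn":[0,0,20.5]}]'
python3 - <<'E'
from h import *
print(env.observe()["qpos"])
im=imaging.read_camera("wrist"); cv2.imwrite("pics/w1.png",im[:,:,::-1])
s=env.observe(); i=imaging.camera_info("wrist"); print(i)
b=spotter.boxes_of("wrist","plunger_top"); print(b)
H=np.array(i["hand_eye"]); 
def wray(uv,z):
    d=s["orientation"]@H[:3,:3]@np.array([(uv[0]-i["cx"])/i["fx"],(uv[1]-i["cy"])/i["fy"],1]); o=s["tool_pos"]+s["orientation"]@H[:3,3]
    return o+d*(z-o[2])/d[2]
for x in b: print(wray(x["uv"],.15))
d=np.array([.715,.018,.19])-s["tool_pos"]; print(s["tool_pos"],tool(d))
E
```

```text
clock: 1.9
tool_pos: [0.6794, 0.0501, 0.2438]
orientation: [[-0.002, 1.0, -0.0], [1.0, 0.002, 0.0], [0.0, -0.0, -1.0]]
force: [0.8, 0.9, 0.8]
finger_gap: 0.0
[-5.6115 38.5034 50.6653  0.0012 90.8324 -5.7177]
{'fx': 351.4314161377303, 'fy': 351.4314161377303, 'cx': 322.0347160094089, 'cy': 242.4989048624296, 'hand_eye': array([[ 0.0001, -0.9658, -0.2593,  0.0651],
       [ 1.    ,  0.0002, -0.0005,  0.0001],
       [ 0.0005, -0.2593,  0.9658, -0.1559],
       [ 0.    ,  0.    ,  0.    ,  1.    ]])}
[{'uv': [367.4, 277.8], 'p': 0.97}, {'uv': [263.2, 248.3], 'p': 0.74}]
[0.7166 0.0158 0.15  ]
[0.6395 0.0389 0.15  ]
[0.6827 0.0447 0.2415] [-2.6657  3.2428  5.1471]
```

View pics/w1.png

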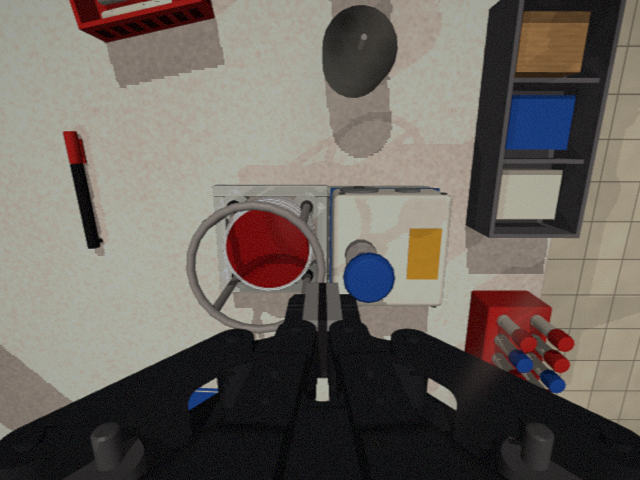

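The wrist view shows the head at (369,277), which gives world (0.716, 0.016) and agrees with the other cameras. Next I move over it.

```bash
python3 -m crank '[{"grip":0,"translation":[-1.5,1.6,1.5],"turn":[0,0,0]},{"grip":0,"translation":[-2.7,3.2,4],"turn":[0,0,0]},{"grip":0,"translation":[-2.7,3.2,5.5],"turn":[0,0,0]},{"grip":0,"translation":[-2.7,3.2,5.5],"turn":[0,0,0]}]'
python3 - <<'E'
from h import *
im=imaging.read_camera("wrist"); cv2.imwrite("pics/w2.png",im[:,:,::-1])
im=imaging.read_camera("top"); cv2.imwrite("pics/t2.png",cv2.resize(im[100:300,270:470,::-1],None,fx=3,fy=3))
s=env.observe();print(s["tool_pos"],s["force"])
E
```

```text
clock: 2.4
tool_pos: [0.7095, 0.025, 0.186]
orientation: [[-0.005, 1.0, -0.005], [1.0, 0.005, 0.001], [0.001, -0.005, -1.0]]
force: [-0.3, 0.3, -0.6]
finger_gap: 0.0002
[0.7103 0.0253 0.1898] [-0.5286  0.7642  0.6922]
```

View pics/w2.png

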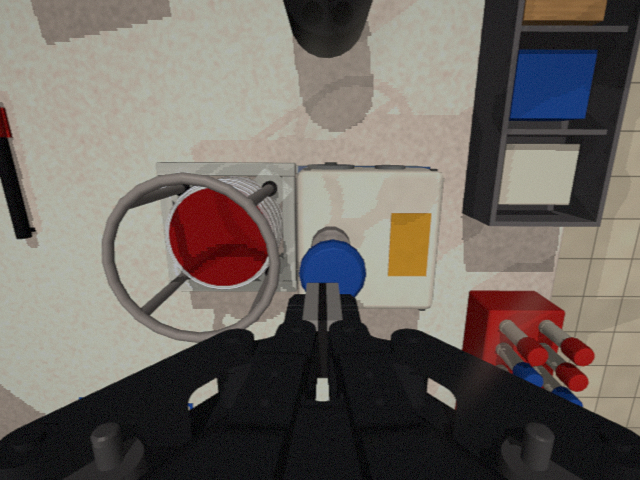

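```bash
python3 -m crank '[{"grip":0,"translation":[-0.8,0.6,0.5],"turn":[0,0,0]},{"grip":0,"translation":[-0.8,0.6,1],"turn":[0,0,0]},{"grip":0,"translation":[-0.8,0.6,1],"turn":[0,0,0]},{"grip":0,"translation":[-0.8,0.6,1],"turn":[0,0,0]}]'
python3 - <<'E'
from h import *
im=imaging.read_camera("wrist"); cv2.imwrite("pics/w3.png",im[:,:,::-1])
s=env.observe();print(s["tool_pos"],s["force"],s["qvel"])
E
```

```text
clock: 2.9
tool_pos: [0.7165, 0.0168, 0.179]
orientation: [[-0.005, 1.0, -0.0], [1.0, 0.005, 0.0], [0.0, -0.0, -1.0]]
force: [0.4, 0.3, 0.2]
finger_gap: 0.0002
[0.7165 0.0168 0.1791] [-0.1767  0.541   0.933 ] [ 0.1293 -0.0888 -0.2811 -0.0349 -0.0388  0.0099]
```

View pics/w3.png

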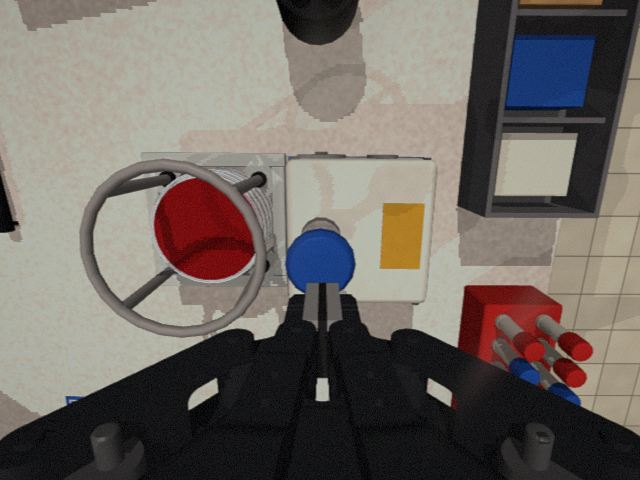

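The fingers are now centred over the head, so I press.

```bash
python3 -m crank '[{"grip":0,"translation":[0,0,0.8],"turn":[0,0,0]},{"grip":0,"translation":[0,0,1.6],"turn":[0,0,0]},{"grip":0,"translation":[0,0,2.2],"turn":[0,0,0]},{"grip":0,"translation":[0,0,2.8],"turn":[0,0,0]},{"grip":0,"translation":[0,0,3.2],"turn":[0,0,0]}]'
python3 -m crank '[{"grip":0,"translation":[0,0,0.5],"turn":[0,0,0]},{"grip":0,"translation":[0,0,1],"turn":[0,0,0]},{"grip":0,"translation":[0,0,1.4],"turn":[0,0,0]},{"grip":0,"translation":[0,0,1.8],"turn":[0,0,0]},{"grip":0,"translation":[0,0,1.8],"turn":[0,0,0]}]'
```

```text
clock: 3.45
tool_pos: [0.7163, 0.0167, 0.146]
orientation: [[-0.005, 1.0, -0.001], [1.0, 0.005, 0.0], [0.0, -0.001, -1.0]]
force: [-1.2, 0.1, 0.3]
finger_gap: -0.0001
clock: 3.95
tool_pos: [0.7167, 0.0167, 0.1297]
orientation: [[-0.005, 1.0, 0.001], [1.0, 0.005, -0.0], [-0.0, 0.001, -1.0]]
force: [-1.3, -0.6, 5.0]
finger_gap: 0.0001
```

Run:
```python
from h import *
im=imaging.read_camera("scene"); cv2.imwrite("pics/s4.png",cv2.resize(im[180:360,250:450,::-1],None,fx=3.3,fy=3.3,interpolation=cv2.INTER_CUBIC))
s=env.observe();print(s["tool_pos"],s["force"])
```

```text
[0.7167 0.0167 0.1297] [-1.4394 -0.0641  4.7546]
```

View pics/s4.png

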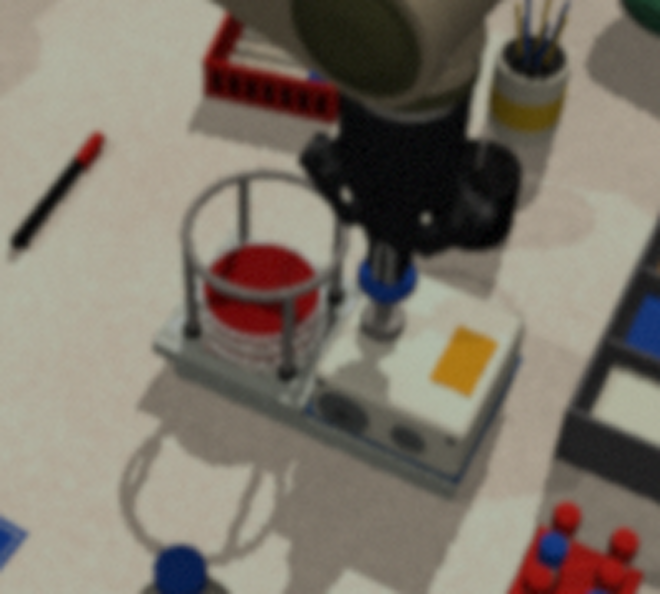

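The plunger still looks nearly up and no plate is out, so contact has only just begun. I continue in steps.

```bash
python3 -m crank '[{"grip":0,"translation":[0,0,0.5],"turn":[0,0,0]},{"grip":0,"translation":[0,0,1.0],"turn":[0,0,0]},{"grip":0,"translation":[0,0,1.0],"turn":[0,0,0]}]'
python3 - <<'E'
from h import *
im=imaging.read_camera("scene"); cv2.imwrite("pics/s5.png",cv2.resize(im[180:360,250:450,::-1],None,fx=3.3,fy=3.3,interpolation=cv2.INTER_CUBIC))
s=env.observe();print(s["tool_pos"],s["force"])
E
```

```text
clock: 4.3
tool_pos: [0.7167, 0.0167, 0.1198]
orientation: [[-0.005, 1.0, 0.001], [1.0, 0.005, -0.0], [-0.0, 0.001, -1.0]]
force: [-2.0, 0.1, 4.9]
finger_gap: 0.0
[0.7167 0.0167 0.1198] [-1.8384 -0.404   4.7714]
```

View pics/s5.png

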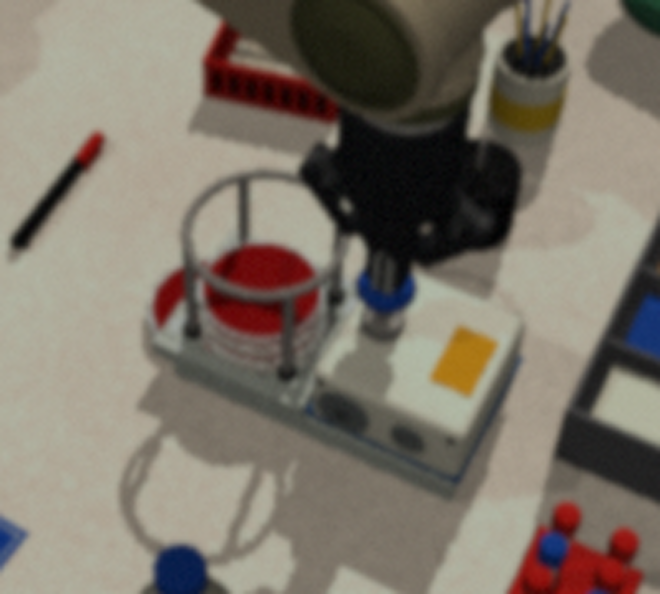

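Run:
```python
from h import *
for z in(.152,.142,.132,.122,.112,.106): print(z,proj("scene",(.7155,.017,z)), (np.array(proj("scene",(.7155,.017,z)))-[250,180])*3.3)
im=imaging.read_camera("wrist"); cv2.imwrite("pics/w5.png",im[:,:,::-1])
```

```text
0.152 (np.float64(366.72853685728614), np.float64(259.20509899357876)) [385.2042 261.3768]
0.142 (np.float64(366.4356159355187), np.float64(262.13288579067824)) [384.2375 271.0385]
0.132 (np.float64(366.14707122355844), np.float64(265.01693174052895)) [383.2853 280.5559]
0.122 (np.float64(365.86280537833625), np.float64(267.8582098011263)) [382.3473 289.9321]
0.112 (np.float64(365.58272392256015), np.float64(270.6576642866085)) [381.423  299.1703]
0.106 (np.float64(365.4166452902563), np.float64(272.31764413374776)) [380.8749 304.6482]
```

View pics/w5.png

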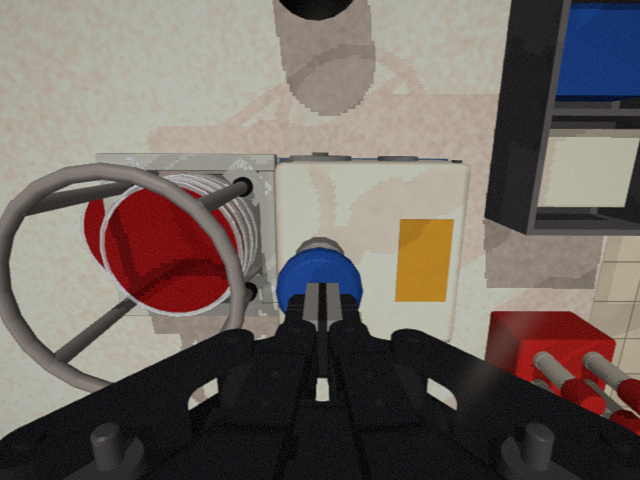

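```bash
python3 -m crank '[{"grip":0,"translation":[0,0,0.4],"turn":[0,0,0]},{"grip":0,"translation":[0,0,0.8],"turn":[0,0,0]},{"grip":0,"translation":[0,0,1.0],"turn":[0,0,0]},{"grip":0,"translation":[0,0,1.0],"turn":[0,0,0]}]'
python3 - <<'E'
from h import *
im=imaging.read_camera("scene"); cv2.imwrite("pics/s6.png",cv2.resize(im[180:360,250:450,::-1],None,fx=3.3,fy=3.3,interpolation=cv2.INTER_CUBIC))
s=env.observe();print(s["tool_pos"],s["force"])
E
```

```text
clock: 4.8
tool_pos: [0.7167, 0.0167, 0.11]
orientation: [[-0.005, 1.0, 0.001], [1.0, 0.005, -0.0], [-0.0, 0.001, -1.0]]
force: [-2.2, 0.6, 6.7]
finger_gap: 0.0
[0.7167 0.0167 0.1101] [-2.0384 -0.5525  6.5732]
```

View pics/s6.png

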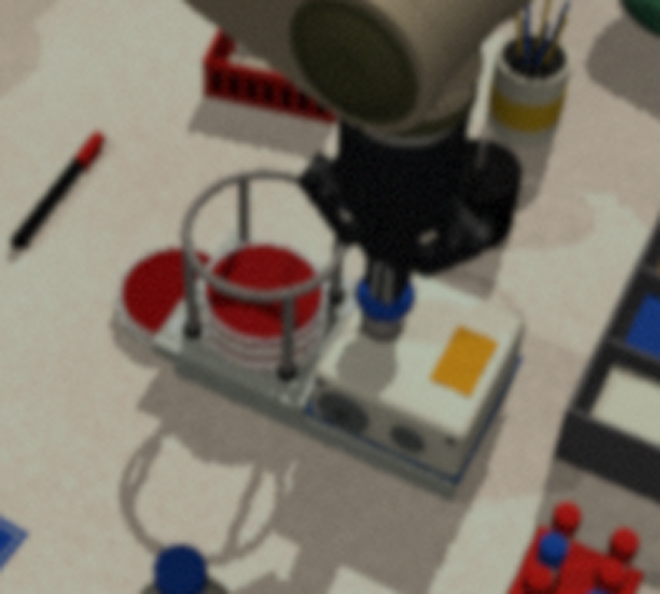

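```bash
python3 -m crank '[{"grip":0,"translation":[0,0,0.3],"turn":[0,0,0]},{"grip":0,"translation":[0,0,0.6],"turn":[0,0,0]},{"grip":0,"translation":[0,0,0.8],"turn":[0,0,0]},{"grip":0,"translation":[0,0,0.8],"turn":[0,0,0]}]'
```

```text
clock: 5.25
tool_pos: [0.7167, 0.0167, 0.102]
orientation: [[-0.005, 1.0, 0.001], [1.0, 0.005, -0.0], [-0.0, 0.001, -1.0]]
force: [-3.5, -0.5, 6.6]
finger_gap: -0.0
```

```bash
python3 -m crank '[{"grip":0,"translation":[0,0,0.2],"turn":[0,0,0]},{"grip":0,"translation":[0,0,0.4],"turn":[0,0,0]},{"grip":0,"translation":[0,0,0.6],"turn":[0,0,0]},{"grip":0,"translation":[0,0,0.6],"turn":[0,0,0]}]'
python3 - <<'E'
from h import *
im=imaging.read_camera("scene"); cv2.imwrite("pics/s7.png",cv2.resize(im[180:360,250:450,::-1],None,fx=3.3,fy=3.3,interpolation=cv2.INTER_CUBIC))
s=env.observe();print(s["tool_pos"],s["force"])
E
```

```text
clock: 5.65
tool_pos: [0.7169, 0.0167, 0.0976]
orientation: [[-0.005, 1.0, 0.002], [1.0, 0.005, -0.001], [-0.001, 0.002, -1.0]]
force: [-6.0, 0.9, 14.5]
finger_gap: -0.0002
[0.7168 0.0167 0.0977] [-6.0128  0.2776 15.7973]
```

View pics/s7.png

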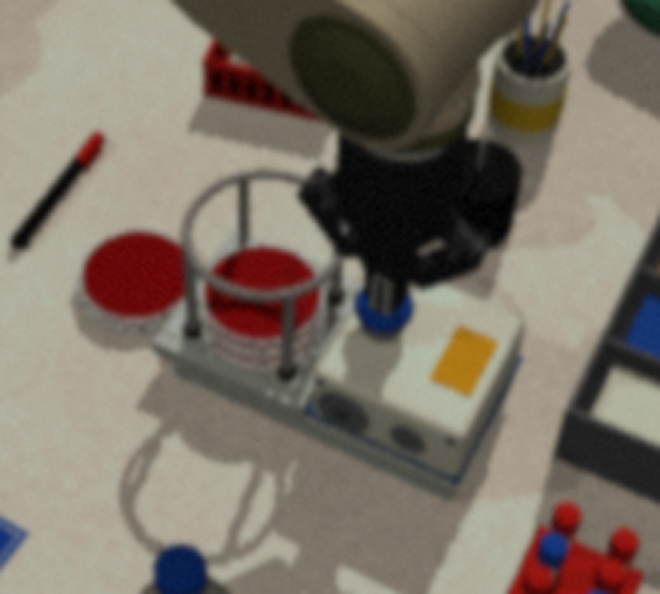

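```bash
python3 -m crank '[{"grip":0,"translation":[0,0,0.2],"turn":[0,0,0]},{"grip":0,"translation":[0,0,0.4],"turn":[0,0,0]},{"grip":0,"translation":[0,0,0.4],"turn":[0,0,0]}]'
```

```text
clock: 6.0
tool_pos: [0.7171, 0.0167, 0.0974]
orientation: [[-0.005, 1.0, 0.005], [1.0, 0.005, -0.001], [-0.001, 0.005, -1.0]]
force: [-15.9, 1.1, 34.2]
finger_gap: 0.0001
```

Force rose to 34 N with no further motion, so it is at the firm stop. The plate is fully out. I rise straight up and let it return.

```bash
python3 -m crank '[{"grip":0,"translation":[0,0,-2],"turn":[0,0,0]},{"grip":0,"translation":[0,0,-4],"turn":[0,0,0]},{"grip":0,"translation":[0,0,-7],"turn":[0,0,0]},{"grip":0,"translation":[0,0,-10],"turn":[0,0,0]},{"grip":0,"translation":[0,0,-12],"turn":[0,0,0]}]'
python3 -m crank '[{"grip":5,"translation":[-1.5,-4,0],"turn":[0,0,0]},{"grip":5,"translation":[-3.5,-8,0],"turn":[0,0,0]},{"grip":5,"translation":[-3.5,-12,0],"turn":[0,0,0]},{"grip":5,"translation":[-3.5,-16,0],"turn":[0,0,0]},{"grip":5,"translation":[-3.5,-20,0],"turn":[0,0,0]}]'
python3 - <<'E'
from h import *
for c in("scene","top","wrist"):
    im=imaging.read_camera(c)[:,:,::-1]; cv2.imwrite(f"pics/{c}8.png",im)
    if c=="top": print(spotter.boxes_of("top","plate_1"))
im=cv2.imread("pics/top8.png"); cv2.imwrite("pics/top8c.png",cv2.resize(im[120:350,290:540],None,fx=2.6,fy=2.6,interpolation=cv2.INTER_CUBIC))
im=cv2.imread("pics/scene8.png"); cv2.imwrite("pics/scene8c.png",cv2.resize(im[180:360,250:450],None,fx=3.3,fy=3.3,interpolation=cv2.INTER_CUBIC))
s=env.observe();print(s["tool_pos"],s["force"],s["finger_gap"])
E
```

```text
clock: 6.5
tool_pos: [0.7169, 0.0167, 0.2132]
orientation: [[-0.005, 1.0, 0.003], [1.0, 0.005, -0.0], [-0.0, 0.003, -1.0]]
force: [0.7, 0.4, -0.8]
finger_gap: 0.0
clock: 7.0
tool_pos: [0.5149, -0.0192, 0.2107]
orientation: [[-0.004, 1.0, 0.0], [1.0, 0.004, -0.0], [-0.0, 0.0, -1.0]]
force: [0.3, 0.3, 0.2]
finger_gap: 0.0495
[{'uv': [349.4, 217.3], 'p': 0.84}, {'uv': [366.2, 277.1], 'p': 0.83}]
[ 0.5167 -0.0193  0.2115] [-0.3163 -0.8883  0.0481] 0.049953283169148995
```

View pics/top8c.png

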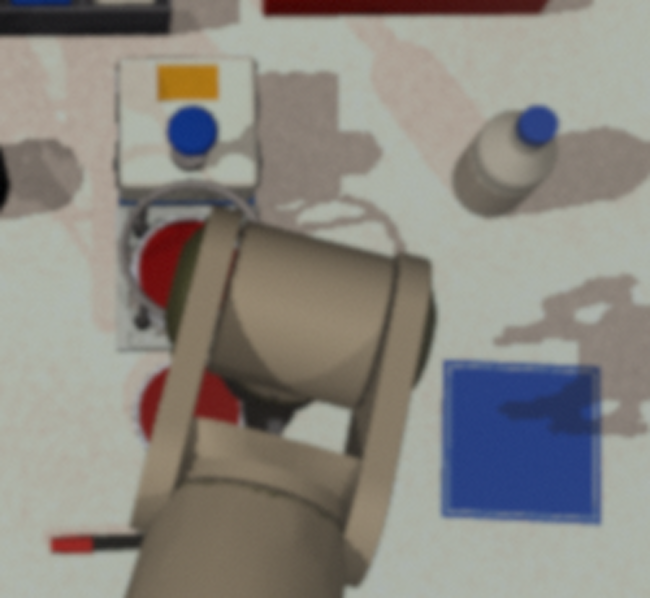

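View pics/scene8c.png

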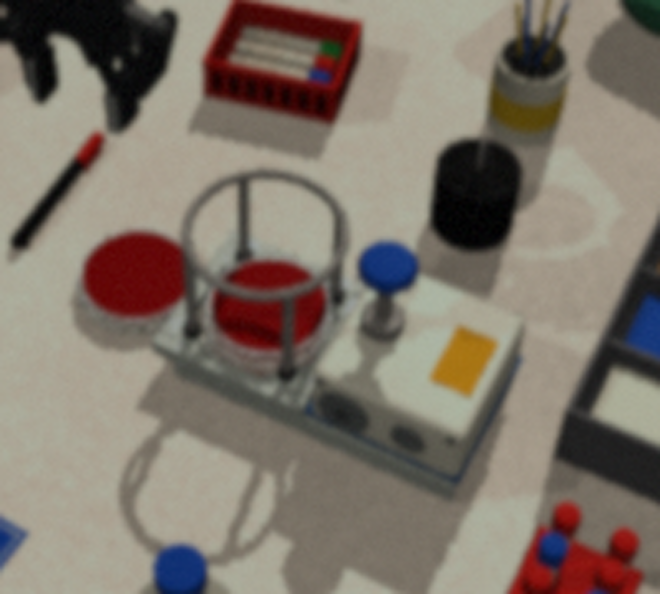

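View pics/wrist8.png

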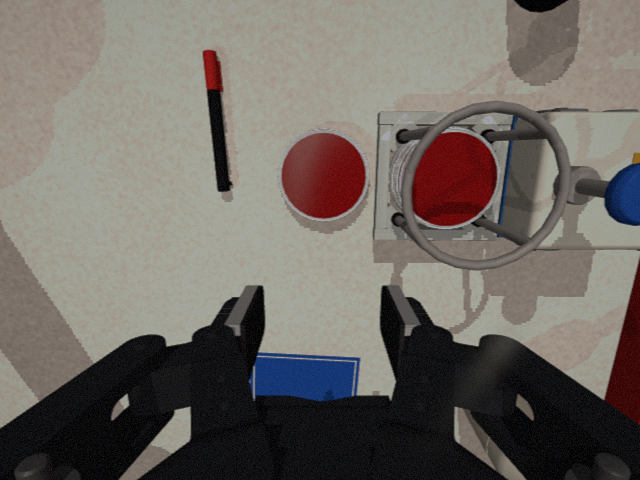

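The plunger is back up, the stack has dropped to three, and the plate is out, at wrist view (324,176). I locate the plate.

```bash
cat >> h.py <<'E'
def wray(s,uv,z):
    i=imaging.camera_info("wrist");H=np.array(i["hand_eye"])
    d=s["orientation"]@H[:3,:3]@np.array([(uv[0]-i["cx"])/i["fx"],(uv[1]-i["cy"])/i["fy"],1]); o=s["tool_pos"]+s["orientation"]@H[:3,3]
    return o+d*(z-o[2])/d[2]
def red(im,lo=800):
    hsv=cv2.cvtColor(im,cv2.COLOR_BGR2HSV); m=cv2.inRange(hsv,(0,150,60),(8,255,255))|cv2.inRange(hsv,(172,150,60),(180,255,255))
    n,l,st,ce=cv2.connectedComponentsWithStats(m); return [(st[k],ce[k]) for k in range(1,n) if st[k,4]>lo]
E
python3 - <<'E'
from h import *
s=env.observe()
for st,ce in red(cv2.imread("pics/wrist8.png")): print(st,ce,wray(s,ce,.015))
for st,ce in red(cv2.imread("pics/scene8.png"),300): print(st,ce,ray("scene",ce,.015))
for v in(130,380):
  pass
print("disp front edge (bench~.02)",wray(s,(377,112),.01),wray(s,(374,240),.01),"marker",wray(s,(224,190),.01), wray(s,(210,52),.01))
print("ring front at .131",wray(s,(404,185),.131))
E
```

```text
[ 412  132   85   94 6160] [453.175  179.4359] [0.6467 0.0164 0.015 ]
[ 283  134   82   84 4167] [330.1308 179.73  ] [0.5248 0.0156 0.015 ]
[ 606  269   34  156 1497] [629.2251 361.2525] [ 0.8687 -0.1879  0.015 ]
[312 180  47  37 608] [336.0477 195.5888] [0.5029 0.2856 0.015 ]
[276 251  30  25 599] [290.7446 262.9499] [0.5165 0.0191 0.015 ]
[ 364  340   81  130 3817] [403.4616 405.732 ] [ 0.8954 -0.1769  0.015 ]
disp front edge (bench~.02) [0.5691 0.0795 0.01  ] [ 0.5716 -0.0472  0.01  ] marker [0.4176 0.0045 0.01  ] [0.4133 0.1307 0.01  ]
ring front at .131 [0.5713 0.0223 0.131 ]
```

```bash
python3 -m crank '[{"grip":5,"translation":[4,-0.5,0],"turn":[0,0,0]},{"grip":5,"translation":[8,-0.9,0],"turn":[0,0,0]},{"grip":5,"translation":[12,-0.9,3],"turn":[0,0,0]},{"grip":5,"translation":[12.2,-0.9,7],"turn":[0,0,0]},{"grip":5,"translation":[12.2,-0.9,11],"turn":[0,0,0]}]'
python3 -m crank '[{"grip":5,"translation":[0,0,2],"turn":[0,0,0]},{"grip":5,"translation":[0,0,4],"turn":[0,0,0]},{"grip":5,"translation":[0,0,5],"turn":[0,0,0]},{"grip":5,"translation":[0,0,5.5],"turn":[0,0,0]},{"grip":5,"translation":[0,0,5.5],"turn":[0,0,0]}]'
python3 - <<'E'
from h import *
for c in("scene","wrist"):
    im=imaging.read_camera(c)[:,:,::-1]; cv2.imwrite(f"pics/{c}9.png",im)
im=cv2.imread("pics/scene9.png"); cv2.imwrite("pics/scene9c.png",cv2.resize(im[160:340,200:400],None,fx=3.3,fy=3.3,interpolation=cv2.INTER_CUBIC))
s=env.observe();print(s["tool_pos"],s["force"],s["finger_gap"])
E
```

```text
clock: 7.7
tool_pos: [0.5083, 0.1042, 0.0997]
orientation: [[-0.007, 1.0, 0.002], [1.0, 0.007, 0.0], [0.0, 0.002, -1.0]]
force: [0.8, 0.4, -0.6]
finger_gap: 0.0501
clock: 8.2
tool_pos: [0.5076, 0.1028, 0.0458]
orientation: [[-0.005, 1.0, 0.0], [1.0, 0.005, -0.0], [-0.0, 0.0, -1.0]]
force: [0.1, 0.2, -0.3]
finger_gap: 0.0501
[0.5078 0.1028 0.0466] [-0.7139 -1.2544  0.6351] 0.04977664468219687
```

View pics/scene9c.png

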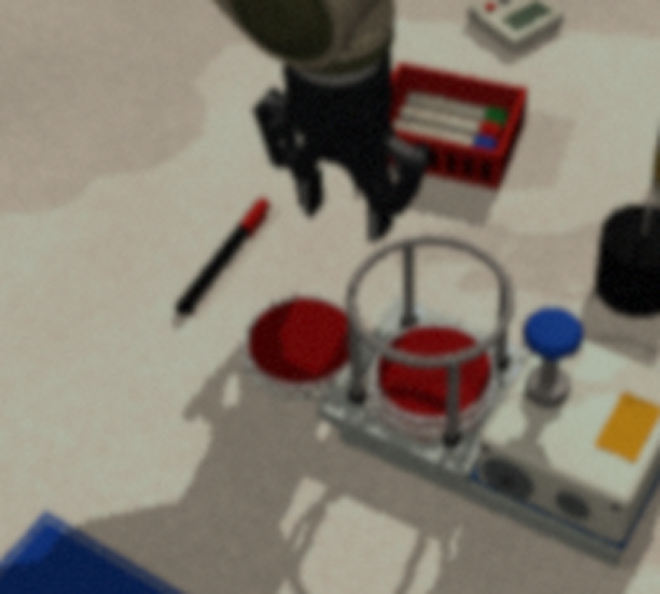

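View pics/wrist9.png

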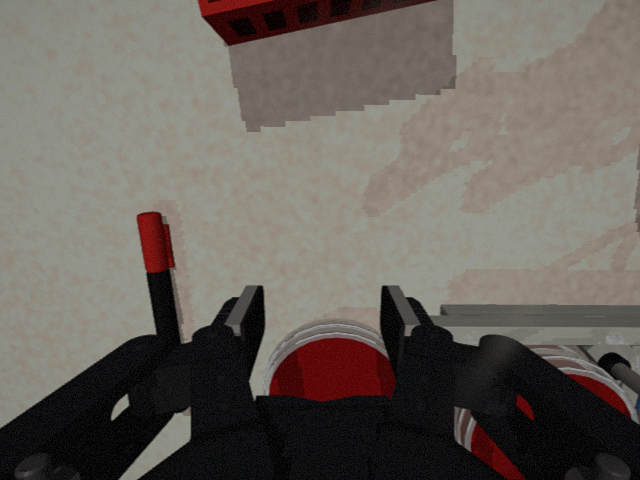

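Run:
```python
from h import *
for x in(.473,.543):
  for z in(.06,.046,.032): print(x,z,(np.array(proj("scene",(x,.10,z)))-[200,160])*3.3)
```

```text
0.473 0.06 [302.8633 209.2578]
0.473 0.046 [303.9038 221.526 ]
0.473 0.032 [304.9263 233.5814]
0.543 0.06 [382.0624 241.6655]
0.543 0.046 [382.4169 253.8918]
0.543 0.032 [382.7651 265.9017]
```

The fingertips appear to be about 13 mm behind the TCP, which agrees with the plunger contact. I descend carefully.

```bash
python3 -m crank '[{"grip":5,"translation":[0,0,1.5],"turn":[0,0,0]},{"grip":5,"translation":[0,0,3],"turn":[0,0,0]},{"grip":5,"translation":[0,0,3.6],"turn":[0,0,0]},{"grip":5,"translation":[0,0,4.2],"turn":[0,0,0]},{"grip":5,"translation":[0,0,4.2],"turn":[0,0,0]}]'
python3 - <<'E'
from h import *
for c in("scene","wrist"):
    im=imaging.read_camera(c)[:,:,::-1]; cv2.imwrite(f"pics/{c}10.png",im)
im=cv2.imread("pics/scene10.png"); cv2.imwrite("pics/scene10c.png",cv2.resize(im[160:340,200:400],None,fx=3.3,fy=3.3,interpolation=cv2.INTER_CUBIC))
s=env.observe();print(s["tool_pos"],s["force"],s["finger_gap"])
for z in(.02,.01,0): print(z,(np.array(proj("scene",(.473,.10,z)))-[200,160])*3.3,(np.array(proj("scene",(.543,.10,z)))-[200,160])*3.3)
E
```

```text
clock: 8.8
tool_pos: [0.5071, 0.1028, 0.0039]
orientation: [[-0.005, 1.0, -0.0], [1.0, 0.005, 0.0], [0.0, -0.0, -1.0]]
force: [0.2, 0.3, 0.1]
finger_gap: 0.05
[0.5074 0.1028 0.0044] [ 0.686  -0.5738 -0.3095] 0.04976062469939144
0.02 [305.7888 243.7493] [383.0587 276.028 ]
0.01 [306.4978 252.1086] [383.3    284.3509]
0 [307.1982 260.3663] [383.5383 292.5706]
```

View pics/scene10c.png

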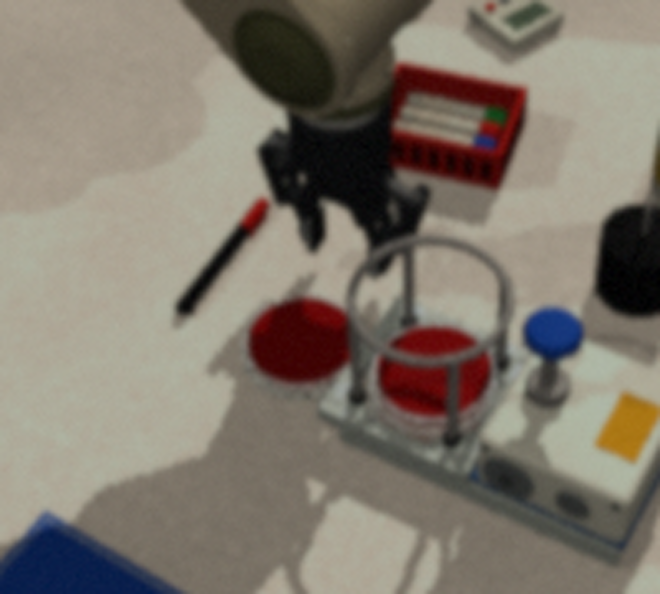

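View pics/wrist10.png

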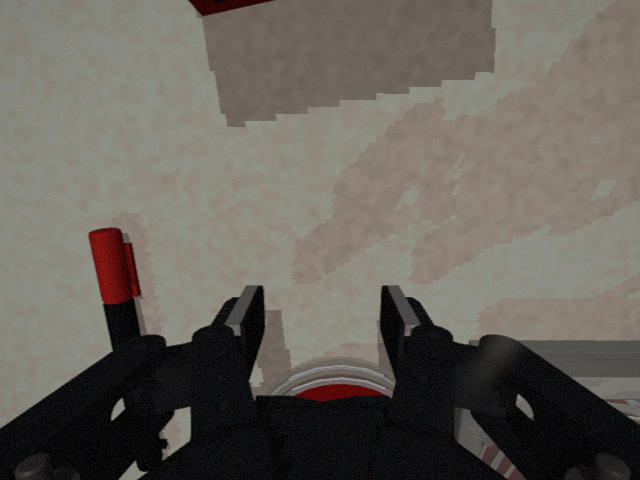

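```bash
python3 -m crank '[{"grip":5,"translation":[0,0,0.4],"turn":[0,0,0]},{"grip":5,"translation":[0,0,0.8],"turn":[0,0,0]},{"grip":5,"translation":[0,0,1.1],"turn":[0,0,0]},{"grip":5,"translation":[0,0,1.1],"turn":[0,0,0]}]'
python3 - <<'E'
from h import *
for c in("scene",):
    im=imaging.read_camera(c)[:,:,::-1]; cv2.imwrite(f"pics/{c}11.png",im)
im=cv2.imread("pics/scene11.png"); cv2.imwrite("pics/scene11c.png",cv2.resize(im[180:300,240:380],None,fx=5,fy=5,interpolation=cv2.INTER_CUBIC))
s=env.observe();print(s["tool_pos"],s["force"],s["finger_gap"])
E
```

```text
clock: 9.3
tool_pos: [0.5068, 0.1028, -0.0076]
orientation: [[-0.005, 1.0, -0.001], [1.0, 0.005, 0.0], [0.0, -0.001, -1.0]]
force: [-0.2, -0.3, -0.2]
finger_gap: 0.0497
[ 0.507   0.1028 -0.0073] [0.8657 0.1205 1.2393] 0.0501463148194497
```

View pics/scene11c.png

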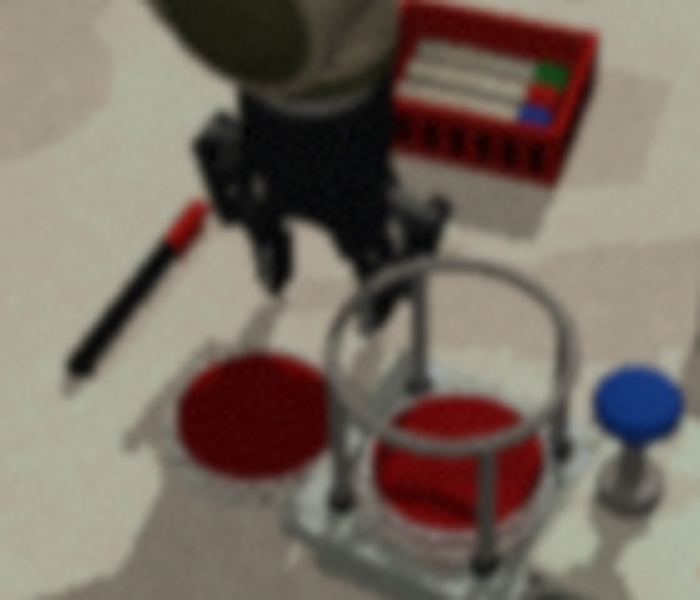

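```bash
python3 -m crank '[{"grip":5,"translation":[-1,0,0],"turn":[0,0,0]},{"grip":5,"translation":[-2,0,0],"turn":[0,0,0]},{"grip":5,"translation":[-2.6,0,0],"turn":[0,0,0]},{"grip":5,"translation":[-3.2,0,0],"turn":[0,0,0]},{"grip":5,"translation":[-3.8,0,0],"turn":[0,0,0]}]'
python3 -m crank '[{"grip":5,"translation":[-0.6,0,0],"turn":[0,0,0]},{"grip":5,"translation":[-1.2,0,0],"turn":[0,0,0]},{"grip":5,"translation":[-1.8,0,0],"turn":[0,0,0]},{"grip":5,"translation":[-2.4,0,0],"turn":[0,0,0]},{"grip":5,"translation":[-3,0,0],"turn":[0,0,0]}]'
python3 - <<'E'
from h import *
for c in("scene","wrist"):
    im=imaging.read_camera(c)[:,:,::-1]; cv2.imwrite(f"pics/{c}12.png",im)
im=cv2.imread("pics/scene12.png"); cv2.imwrite("pics/scene12c.png",cv2.resize(im[180:320,200:380],None,fx=4,fy=4,interpolation=cv2.INTER_CUBIC))
for st,ce in red(im,300): print(st,ce,ray("scene",ce,.015))
s=env.observe();print(s["tool_pos"],s["force"],s["finger_gap"])
E
```

```text
clock: 9.85
tool_pos: [0.5073, 0.0641, -0.007]
orientation: [[-0.004, 1.0, 0.0], [1.0, 0.004, 0.0], [0.0, 0.0, -1.0]]
force: [0.0, -0.3, 0.6]
finger_gap: 0.0499
clock: 10.35
tool_pos: [0.5074, 0.0343, -0.0071]
orientation: [[-0.005, 1.0, -0.0], [1.0, 0.005, -0.0], [-0.0, -0.0, -1.0]]
force: [0.7, 1.0, 0.7]
finger_gap: 0.0499
[312 180  47  37 632] [335.4889 195.5   ] [0.5014 0.2852 0.015 ]
[265 259  32  25 624] [280.6571 271.2356] [ 0.5082 -0.0145  0.015 ]
[ 364  340   81  130 3809] [403.4471 405.7737] [ 0.8954 -0.177   0.015 ]
[ 0.5074  0.0341 -0.0071] [0.1075 0.2997 0.3816] 0.05027610903802035
```

View pics/scene12c.png

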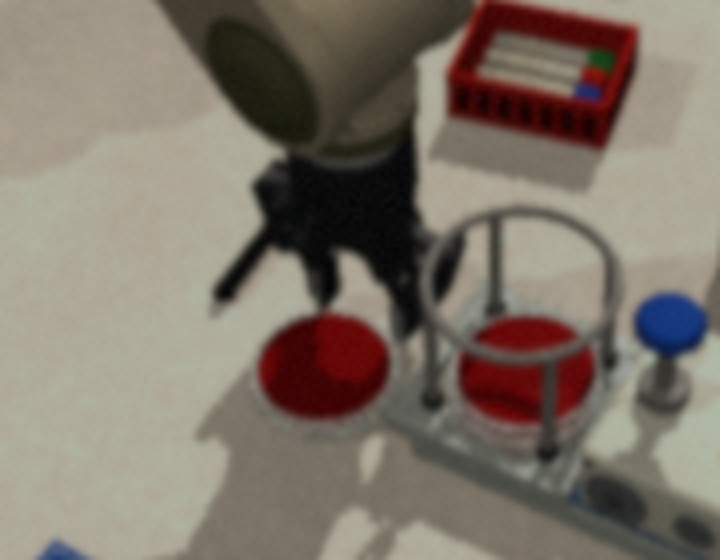

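View pics/wrist12.png

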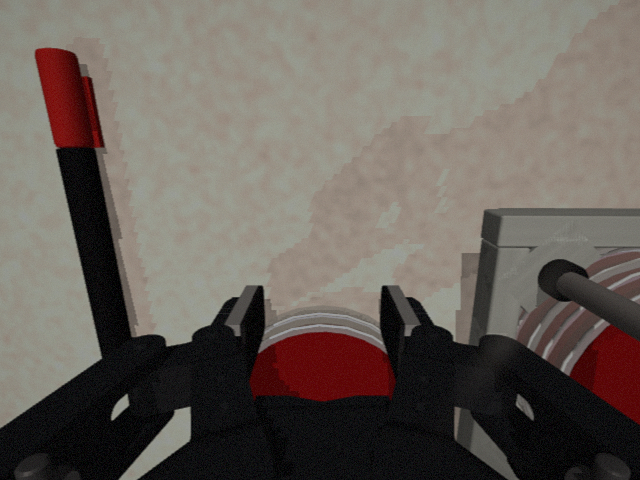

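The plate is nested between both fingers, with its centre at about (0.508, -0.015). I push on toward the mat.

```bash
python3 -m crank '[{"grip":5,"translation":[-0.8,0,0],"turn":[0,0,0]},{"grip":5,"translation":[-1.6,-0.1,0],"turn":[0,0,0]},{"grip":5,"translation":[-2.4,-0.1,0],"turn":[0,0,0]},{"grip":5,"translation":[-3.2,-0.2,0],"turn":[0,0,0]},{"grip":5,"translation":[-4,-0.2,0],"turn":[0,0,0]}]'
python3 -m crank '[{"grip":5,"translation":[-0.8,0,0],"turn":[0,0,0]},{"grip":5,"translation":[-1.6,-0.1,0],"turn":[0,0,0]},{"grip":5,"translation":[-2.4,-0.1,0],"turn":[0,0,0]},{"grip":5,"translation":[-3.2,-0.2,0],"turn":[0,0,0]},{"grip":5,"translation":[-4,-0.3,0],"turn":[0,0,0]}]'
python3 - <<'E'
from h import *
im=imaging.read_camera("scene")[:,:,::-1]; cv2.imwrite("pics/scene13.png",im)
im=cv2.imread("pics/scene13.png"); cv2.imwrite("pics/scene13c.png",cv2.resize(im[200:400,150:400],None,fx=3,fy=3,interpolation=cv2.INTER_CUBIC))
for st,ce in red(im,300): print(st,ce,ray("scene",ce,.015))
s=env.observe();print(s["tool_pos"],s["force"],s["finger_gap"])
E
```

```text
clock: 10.95
tool_pos: [0.5055, -0.006, -0.0071]
orientation: [[-0.004, 1.0, -0.0], [1.0, 0.004, 0.0], [0.0, -0.0, -1.0]]
force: [0.2, 0.2, -0.7]
finger_gap: 0.0497
clock: 11.45
tool_pos: [0.5027, -0.0459, -0.0071]
orientation: [[-0.005, 1.0, 0.0], [1.0, 0.005, -0.0], [-0.0, 0.0, -1.0]]
force: [-0.2, 0.5, -0.4]
finger_gap: 0.0497
[312 180  47  37 617] [335.9417 195.5122] [0.5025 0.2857 0.015 ]
[244 281  34  28 712] [260.507  294.7725] [ 0.5036 -0.0953  0.015 ]
[ 364  340   80  130 3810] [403.4528 405.7709] [ 0.8954 -0.177   0.015 ]
[ 0.5027 -0.0469 -0.0071] [-0.0015 -2.2259 -0.1676] 0.049895461622036584
```

View pics/scene13c.png

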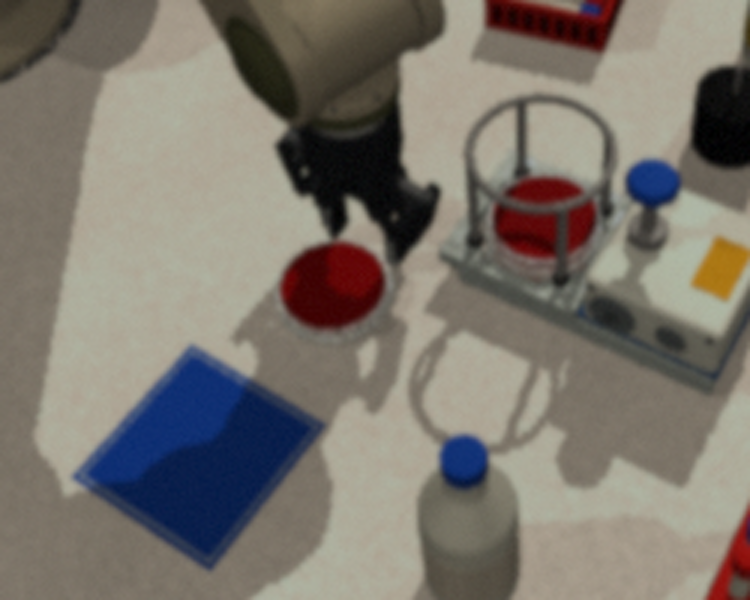

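```bash
for i in 1; do :; done; python3 -m crank '[{"grip":5,"translation":[-0.8,0,0],"turn":[0,0,0]},{"grip":5,"translation":[-1.6,-0.1,0],"turn":[0,0,0]},{"grip":5,"translation":[-2.4,-0.1,0],"turn":[0,0,0]},{"grip":5,"translation":[-3.2,-0.2,0],"turn":[0,0,0]},{"grip":5,"translation":[-4,-0.3,0],"turn":[0,0,0]}]'
python3 -m crank '[{"grip":5,"translation":[-0.8,0,0],"turn":[0,0,0]},{"grip":5,"translation":[-1.6,-0.1,0],"turn":[0,0,0]},{"grip":5,"translation":[-2.4,-0.1,0],"turn":[0,0,0]},{"grip":5,"translation":[-3.2,-0.2,0],"turn":[0,0,0]},{"grip":5,"translation":[-4,-0.3,0],"turn":[0,0,0]}]'
python3 -m crank '[{"grip":5,"translation":[-0.8,0,0],"turn":[0,0,0]},{"grip":5,"translation":[-1.6,-0.1,0],"turn":[0,0,0]},{"grip":5,"translation":[-2.4,-0.1,0],"turn":[0,0,0]},{"grip":5,"translation":[-3.2,-0.2,0],"turn":[0,0,0]},{"grip":5,"translation":[-4,-0.3,0],"turn":[0,0,0]}]'
python3 - <<'E'
from h import *
for c in("scene","top"):
    im=imaging.read_camera(c)[:,:,::-1]; cv2.imwrite(f"pics/{c}14.png",im)
im=cv2.imread("pics/top14.png"); cv2.imwrite("pics/top14c.png",cv2.resize(im[120:350,290:540],None,fx=2.6,fy=2.6,interpolation=cv2.INTER_CUBIC))
im=cv2.imread("pics/scene14.png"); cv2.imwrite("pics/scene14c.png",cv2.resize(im[200:400,150:400],None,fx=3,fy=3,interpolation=cv2.INTER_CUBIC))
for st,ce in red(im,300): print(st,ce,ray("scene",ce,.015))
s=env.observe();print(s["tool_pos"],s["force"],s["finger_gap"])
E
```

```text
clock: 12.0
tool_pos: [0.4999, -0.086, -0.0071]
orientation: [[-0.005, 1.0, 0.0], [1.0, 0.005, -0.0], [-0.0, 0.0, -1.0]]
force: [0.5, 0.2, 0.6]
finger_gap: 0.0502
clock: 12.5
tool_pos: [0.4971, -0.1259, -0.0071]
orientation: [[-0.005, 1.0, -0.0], [1.0, 0.005, 0.0], [0.0, -0.0, -1.0]]
force: [-0.3, 0.7, -0.4]
finger_gap: 0.0497
clock: 13.0
tool_pos: [0.4942, -0.1659, -0.0071]
orientation: [[-0.005, 1.0, -0.0], [1.0, 0.005, 0.0], [0.0, -0.0, -1.0]]
force: [-0.0, 0.2, -0.2]
finger_gap: 0.0505
[312 180  47  37 613] [335.8613 195.5824] [0.5025 0.2854 0.015 ]
[209 318  36  32 871] [226.6177 333.3812] [ 0.4951 -0.2153  0.015 ]
[ 364  340   80  130 3799] [403.4393 405.7842] [ 0.8954 -0.177   0.015 ]
[ 0.4943 -0.1663 -0.0071] [ 0.6269  0.6687 -0.145 ] 0.04994172119906441
```

View pics/scene14c.png

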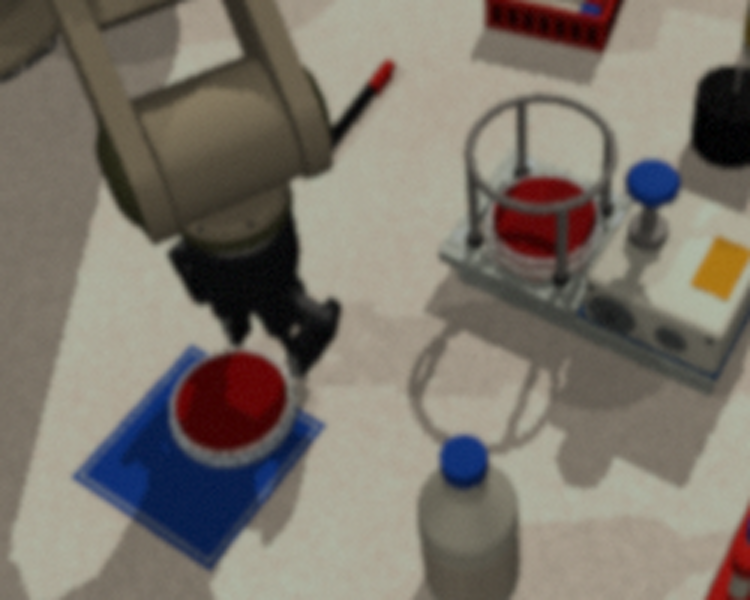

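View pics/top14c.png

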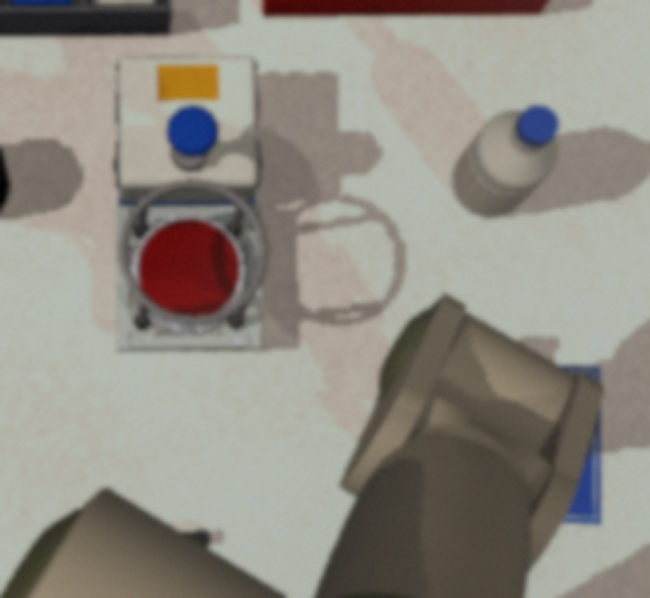

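```bash
python3 -m crank '[{"grip":5,"translation":[-0.7,0,0],"turn":[0,0,0]},{"grip":5,"translation":[-1.4,0,0],"turn":[0,0,0]},{"grip":5,"translation":[-2.1,-0.1,0],"turn":[0,0,0]},{"grip":5,"translation":[-2.7,-0.1,0],"turn":[0,0,0]},{"grip":5,"translation":[-3.2,-0.1,0],"turn":[0,0,0]}]'
python3 -m crank '[{"grip":5,"translation":[-0.4,0,0],"turn":[0,0,0]},{"grip":5,"translation":[-0.6,0,0],"turn":[0,0,0]},{"grip":5,"translation":[-0.7,0,0],"turn":[0,0,0]},{"grip":5,"translation":[-0.7,0,0],"turn":[0,0,0]}]'
python3 - <<'E'
from h import *
im=imaging.read_camera("scene")[:,:,::-1]; cv2.imwrite("pics/scene15.png",im)
im=cv2.imread("pics/scene15.png"); cv2.imwrite("pics/scene15c.png",cv2.resize(im[200:400,150:400],None,fx=3,fy=3,interpolation=cv2.INTER_CUBIC))
for st,ce in red(im,300): print(st,ce,ray("scene",ce,.015))
s=env.observe();print(s["tool_pos"],s["force"],s["finger_gap"])
E
```

```text
clock: 13.6
tool_pos: [0.4934, -0.1979, -0.0071]
orientation: [[-0.004, 1.0, -0.0], [1.0, 0.004, -0.0], [-0.0, -0.0, -1.0]]
force: [-0.2, -0.1, 0.2]
finger_gap: 0.05
clock: 14.0
tool_pos: [0.4935, -0.2043, -0.0071]
orientation: [[-0.005, 1.0, -0.0], [1.0, 0.005, 0.0], [0.0, -0.0, -1.0]]
force: [0.3, -0.2, -0.1]
finger_gap: 0.0501
[312 180  47  37 606] [335.8168 195.3894] [0.502 0.286 0.015]
[197 331  37  33 938] [215.4755 347.1887] [ 0.4942 -0.2537  0.015 ]
[ 364  340   80  130 3804] [403.459  405.7329] [ 0.8954 -0.1769  0.015 ]
[ 0.4935 -0.2042 -0.0071] [-0.5358 -0.3454  0.769 ] 0.04996546630650637
```

View pics/scene15c.png

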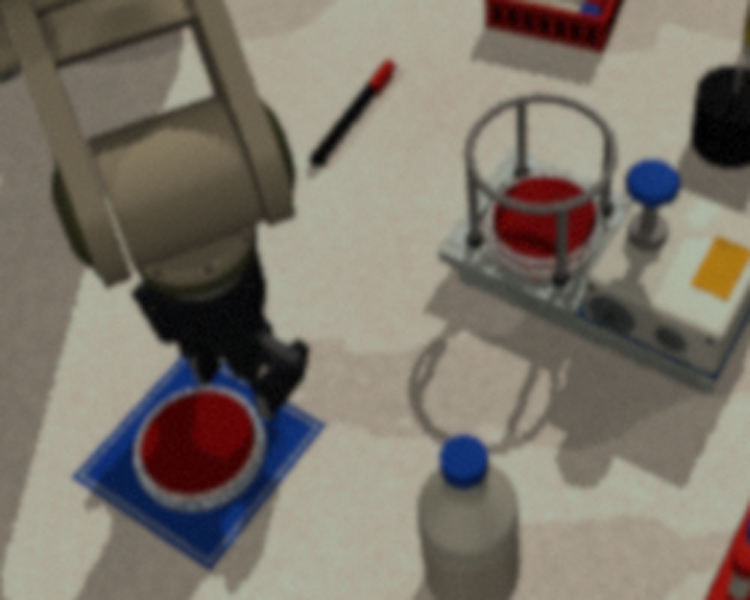

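The plate is centred on the mat at (0.494, -0.254). I back off along +y, then rise.

```bash
python3 -m crank '[{"grip":5,"translation":[1,0,0],"turn":[0,0,0]},{"grip":5,"translation":[2.5,0,0],"turn":[0,0,0]},{"grip":5,"translation":[4.5,0,-1],"turn":[0,0,0]},{"grip":5,"translation":[6,0,-4],"turn":[0,0,0]},{"grip":5,"translation":[7,0,-8],"turn":[0,0,0]}]'
python3 -m crank '[{"grip":5,"translation":[3,-3,-4],"turn":[0,0,0]},{"grip":5,"translation":[6,-6,-8],"turn":[0,0,0]},{"grip":5,"translation":[9,-9,-11],"turn":[0,0,0]},{"grip":5,"translation":[12,-11,-14],"turn":[0,0,0]},{"grip":5,"translation":[13,-11,-14],"turn":[0,0,0]}]'
python3 -m crank '[{"grip":5,"translation":[3,0,0],"turn":[0,0,0]},{"grip":5,"translation":[6,0,0],"turn":[0,0,0]},{"grip":5,"translation":[9,0,0],"turn":[0,0,0]},{"grip":5,"translation":[10,0,0],"turn":[0,0,0]},{"grip":5,"translation":[10,0,0],"turn":[0,0,0]}]'
python3 - <<'E'
from h import *
for c in("scene","top"):
    im=imaging.read_camera(c)[:,:,::-1]; cv2.imwrite(f"pics/{c}16.png",im)
im=cv2.imread("pics/top16.png")
for st,ce in red(im,300): print(st,ce,ray("top",ce,.015))
s=env.observe();print(s["clock"],s["tool_pos"],s["force"],s["qvel"])
E
```

```text
clock: 14.55
tool_pos: [0.4919, -0.1315, 0.0725]
orientation: [[-0.006, 1.0, -0.004], [1.0, 0.006, 0.002], [0.002, -0.004, -1.0]]
force: [0.1, -0.7, 0.4]
finger_gap: 0.0501
clock: 15.05
tool_pos: [0.3812, -0.0025, 0.2154]
orientation: [[-0.006, 1.0, 0.004], [1.0, 0.006, -0.001], [-0.001, 0.004, -1.0]]
force: [0.3, 0.4, 1.0]
finger_gap: 0.0499
clock: 15.55
tool_pos: [0.3815, 0.0964, 0.2127]
orientation: [[-0.008, 1.0, -0.0], [1.0, 0.008, -0.0], [-0.0, -0.0, -1.0]]
force: [0.3, 0.3, -0.2]
finger_gap: 0.0502
[ 391   82  114   43 3054] [444.2754 106.8291] [ 0.9001 -0.171   0.015 ]
[ 344  206   37   34 1025] [362.081  222.7473] [0.6365 0.0169 0.015 ]
[ 218  253   49   61 1004] [241.5558 279.8347] [0.5146 0.2744 0.015 ]
[475 271  35  27 677] [491.966  283.6189] [ 0.5028 -0.2557  0.015 ]
15.65 [0.382  0.0949 0.2128] [ 0.8207 -0.1893  0.7043] [-1.2609  0.0171 -0.1454  0.0274  0.1127  0.1161]
```

View pics/top16.png

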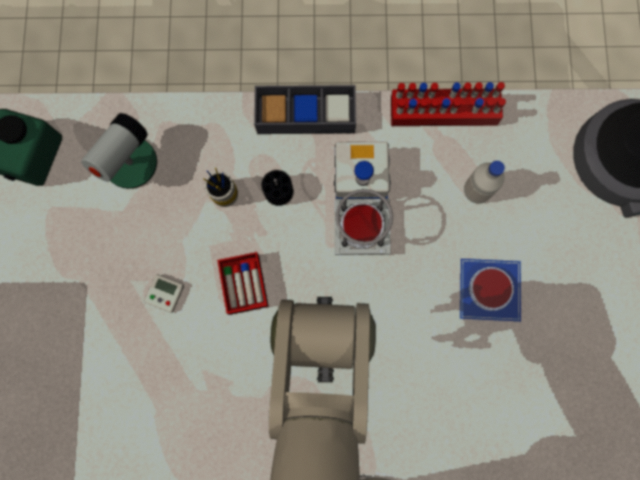

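View pics/scene16.png

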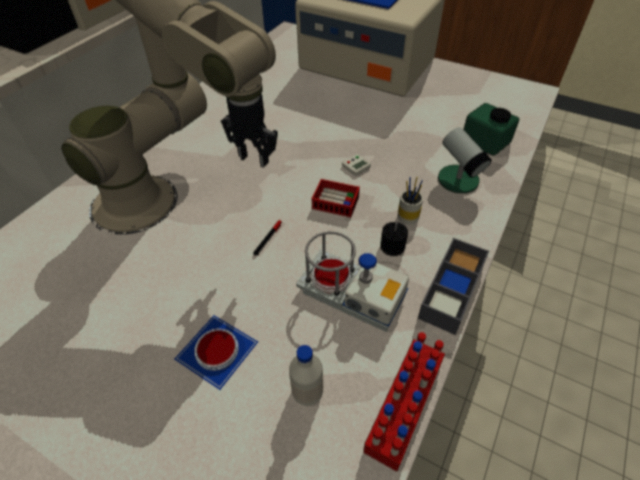

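The plate sits centrally on the mat, at top view (492,289) with the mat at (461–521, 260–320). The stack, basket, marker and the other items are unchanged, and the arm is clear.

```bash
python3 -m crank '[{"grip":5,"translation":[0,0,0],"turn":[0,0,0]},{"grip":5,"translation":[0,0,0],"turn":[0,0,0]},{"grip":5,"translation":[0,0,0],"turn":[0,0,0]}]'; python3 -c "
from workcell import env
print(env.sign_off())"
```

```text
clock: 15.95
tool_pos: [0.3822, 0.0947, 0.2129]
orientation: [[-0.003, 1.0, 0.0], [1.0, 0.003, -0.0], [-0.0, 0.0, -1.0]]
force: [-1.4, 0.1, -0.0]
finger_gap: 0.0498
the job is handed in; nothing more can be done
None
```

The job is done and handed in at about 16 s. One red plate was dispensed and now stands wholly on the blue mat.

- **Press:** I pressed the plunger once with the shut fingers until it stopped moving, with the wrist force at 34 N. I then let it come back up. One plate came out and the rest of the stack dropped by one.
- **Push:** I slid the plate along the bench between the slightly open fingers (5 cm), without lifting it.
- **Plate on the mat:** The scene camera puts the plate centre at about (0.494, -0.254) and the mat centre at about (0.493, -0.255). In the last top and scene pictures the whole plate lies inside the mat, with roughly 18 mm to spare on each side.
- **Everything else:** The other plates are still in the dispenser and the plunger is up. The rest of the bench looks unmoved in the pictures, though the arm hid the marker in the last top view, so I checked that in the scene view only. The gripper ended clear of everything at 0.21 m height.

**Disagreements:**
- The fingertips behaved as if they were about 13 mm behind the TCP, while `env.tcp_to_tips` says 14 mm ahead. Because of this I set the heights from contact force and pictures.
- The last automatic top-camera reading of the plate was about 9 mm off in x. The colour mask caught only part of the lid, and the picture itself shows the plate centred.

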